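# Stack the leather washers that fit and clamp them in the screw press

## Task

Crank the screw press open until its pressure plate is clear above the pin, draw the slide out and try the leather washers on the pin: stack every one that slides right down it, and put those whose hole is too small in the wooden tray. Then push the slide fully home, crank the ram down until it clamps the stack firmly, and let go. Do not draw the slide while the pin is still inside the ram, and leave the pattern weight, bottle and tape measure where they stand.

Things in the scene. Friction and masses are not known exactly. Their poses are not given: they have to be found in the camera images.
- crank_grip (a point): middle of the crank's upright wooden handle, 21 mm thick, upright for 53 mm (this point is 31 mm above its foot, 32 mm above the crank arm); it is 45 mm from the crank's axis and turns freely on its spindle; z = 0.232 always. The cast arm and boss lie below the crank
- crank (a joint): crank angle in rad, counter-clockwise from above positive, many turns; a turn counter-clockwise raises the ram 10 mm, a turn clockwise lowers it 10 mm; ends at -12.5 and +22.6. At 0 it points to the press's front. Turns with 3 N at the handle and stays where left. Once the plate bears on the washers it goes stiff; 20 N there is plenty; let go, it springs back up to 1/6 turn and stays clamped
- ram (a joint): height of the ram in m, 0.00159 m per rad of crank; the underside of its pressure plate (60 mm across, with a 20 mm bore that clears the pin) is at z = 0.066 + this. The pin's tip, z = 0.084, is inside it until this exceeds 0.018. Highest 0.036
- plate_face (a point): centre of the underside of the ram's pressure plate; the crank's vertical axis passes through it
- press: green cast C-frame screw press, fixed; origin on the table under the crank's axis, front along its local -x; 110 mm wide, base from 135 mm in front to 115 mm behind the axis; arm and boss reach z = 0.185, crank handle to z = 0.254
- slide (a joint): how far the press's slide is drawn out to the front, in m: 0 fully home with the pin under the ram, 0.125 fully out against its stop; needs about 3 N. Starts home
- slide_knob (a point): the black knob of the slide at the height to pinch it, z = 0.066; 21 mm thick, upright, top at z = 0.080, plate below it at z = 0.034; 115 mm in front of the pin; fingers should not reach below z = 0.045
- pin_foot (a point): foot of the slide's upright pin, on the bed (the slide's top, z = 0.034); pin 13 mm thick, 50 mm tall, its last 10 mm tapering to a 5 mm point
- pin_tip (a point): top of the pin, z = 0.084
- washer_a: one of the washers: round, flat, sole leather, 42 mm across, 12 mm thick, origin at the centre of the underside (as built), z along the hole's axis. The hole is either 17 mm (slides down the 13 mm pin) or under-punched at 9 mm (stays up on the pin's point, about 45 mm above the bed); the washers differ in nothing else, and their names do not say which is which: look at the hole or try it on the pin
- washer_b: one of the washers: round, flat, sole leather, 42 mm across, 12 mm thick, origin at the centre of the underside (as built), z along the hole's axis. The hole is either 17 mm (slides down the 13 mm pin) or under-punched at 9 mm (stays up on the pin's point, about 45 mm above the bed); the washers differ in nothing else, and their names do not say which is which: look at the hole or try it on the pin
- washer_c: one of the washers: round, flat, sole leather, 42 mm across, 12 mm thick, origin at the centre of the underside (as built), z along the hole's axis. The hole is either 17 mm (slides down the 13 mm pin) or under-punched at 9 mm (stays up on the pin's point, about 45 mm above the bed); the washers differ in nothing else, and their names do not say which is which: look at the hole or try it on the pin
- washer_d: one of the washers: round, flat, sole leather, 42 mm across, 12 mm thick, origin at the centre of the underside (as built), z along the hole's axis. The hole is either 17 mm (slides down the 13 mm pin) or under-punched at 9 mm (stays up on the pin's point, about 45 mm above the bed); the washers differ in nothing else, and their names do not say which is which: look at the hole or try it on the pin
- washer_e: one of the washers: round, flat, sole leather, 42 mm across, 12 mm thick, origin at the centre of the underside (as built), z along the hole's axis. The hole is either 17 mm (slides down the 13 mm pin) or under-punched at 9 mm (stays up on the pin's point, about 45 mm above the bed); the washers differ in nothing else, and their names do not say which is which: look at the hole or try it on the pin
- tray: shallow wooden tray, loose, 90 (x) x 130 (y) mm outside, walls 6 mm thick and 16 mm high; origin at the centre of the underside; inner floor 6 mm above it
- pattern_weight: leather-covered pattern weight, a block 61 x 61 x 54 mm, loose bystander; origin at the centre of the underside
- dye_bottle: small dye bottle, 38 mm across, 95 mm high, loose bystander; origin at the centre of the underside
- tape_measure: tape measure, 64 x 80 x 25 mm, loose bystander; origin at the centre of the underside
There are look-alikes about, which are no part of the job. What is shaped like the washer_a but purple or turquoise is not meant.

How it is judged:
By the outcome, as a careful person would: the job done as asked, in the order asked, and still so for the second after the job is handed in, with the robot touching nothing.
Of washer_a, washer_c, washer_d only 2 to 3 are there at a start; the rules pass over those that are not, and their reading is None.
Of washer_b, washer_e only 1 to 2 are there at a start; the rules pass over those that are not, and their reading is None.
At some moment in a run one of washer_a, washer_b, washer_c, washer_d, washer_e may be knocked a few centimetres aside while the robot is not near it.
Once in a run the grip may slacken for a moment while it holds something.
It also fails if it takes over 208 s, if anything falls off the work surface, if the arm or the gripper's body presses on something with over 40 N, if the wrist force passes 120 N, or if a joint passes its speed limit or range.

## Robot

A 7-joint arm with a two-finger parallel gripper is mounted at the origin on a cart in front of the work surface, level with it; the furniture and walls round the work are solid. World frame = base frame: x ahead of the robot, y to its left, z up, the work surface at z = 0. Lengths are in m, angles in rad, forces in N, time in s.
With the tool pointing down it reaches from about 0.4 to 0.875 m from the base axis. Payload 19.3 kg.
Tool frame: the origin (TCP) lies at the very end of the fingers, on their centre line; the grasp point (between the pads) lies 19 mm behind it; z points along the fingers, y is the direction in which the jaws open and shut (so a half turn about z gives the same grasp; the last joint's range is limited). The gripper opens to 85 mm and grips with 20 to 120 N. Pads are 22 mm wide; open, the fingers measure 114 mm over their backs; the gripper's body (76 mm by 85 mm) begins 54 mm behind the grasp point. The pads swing forward as they close: fully open they stand 13 mm farther back than shut.
Start: joints at [-1.2, 0.521, -0.036, 1.599, 0.021, 1.021, -0.113], TCP at [0.267, 0.565, 0.231] pointing down, gripper open.
Joint ranges: [-2.91, 2.91], [-0.3, 2.13], [-1.5, 1.42], [0.17, 2.43], [-1.26, 4.41], [0.16, 1.93], [-2.52, 2.52]. Speed limits (rad/s): [1.89, 1.89, 2.39, 2.39, 3.01, 3.01, 3.01].

## Interface

Orientations are given as [roll, pitch, yaw] about the fixed x, y, z axes, in that order (R = Rz(yaw) Ry(pitch) Rx(roll)).
In Python, from workcell import bot, grab_frame, calibration, workorder gives the robot as it stands.
- The arm moves only by the tool move_arm, never from a script. Its arguments are lists of equal length, an entry for each row: "jaw": the closure in counts, from 0 (fully open) to 255 (shut); "dp": the shift along the tool's x, y, z in units of 800 mm (1.0 is 800 mm), a list of three; "rotation": the turn, a rotation vector about the tool's x, y, z in units of pi rad (1.0 is pi rad), a list of three. In form: {"jaw": [jaw, ...], "dp": [[dx, dy, dz], ...], "rotation": [[rx, ry, rz], ...]}. A call has 1 to 10 rows; each row shifts and turns the commanded pose from where the row before left it, along the tool's axes as they then stand; what a row does not reach is not made up. A row lasts 1/8 s, in which the tool goes at most 62.5 mm and 10.7 degrees, less where a joint would pass 70% of its speed; a pose out of reach is approached as far as the arm can. A call with a number of a shift or a turn outside -1 to 1 is refused whole. A call with a gripper value outside its range is refused whole. The fingers move at their own pace and stop on an object; "squeeze" is the grip in N (left out, the last holds). Time passes only in rows, so rows that do not move let the fingers close. It gives the time, the measured TCP pose, the force and the opening at its end, in the units of the state.
- bot.observe(): the state, without advancing time (a new reading comes with each control period).
- grab_frame(name): name is "scene" or "side" or "wrist"; returns the picture (384x512x3 uint8, blue, green, red); there is no depth.
- calibration(name): a dict with "camera_matrix" (3x3 intrinsics, pixels), "T" (4x4, takes a point from camera to world coordinates). Camera axes: x right, y down, z forward; pixel columns grow to the right and rows downward; lengths in m; the calibration is good to about 2 mm. A picture is of the moment at which its call begins: read the wrist's pose just before it. calibration takes no time and is no camera call; for the wrist camera it gives the pose at the moment of the call.
- workorder.job_done(): hands the job in, once; it reports no verdict.
The state is a dict: "clock": time; "qpos": joint angles; "qd": joint speeds; "joint_efforts": joint torques, N m; "position": TCP position; "tool_rot": TCP orientation; "force": force on the tool from outside, world axes, zero at the start; "moment": the same for the moment, N m; "grip_width": finger opening in m.
Only numpy, scipy, OpenCV 4.12 (cv2) and the standard library are available. Lean on these libraries where they do the work, as an engineer would, in place of code of your own. Each camera call takes 0.05 s, during which the arm holds its last target. There are 200 camera calls.

## Working session

There is one attempt and no reset: what is moved stays moved. The work goes in short steps, Python scripts to look and compute and a tool call to move; the robot and the scene stay as the last step left them, time stands still between calls to the robot, and variables do not carry over. Pictures are saved under pics/ and viewed, about 12 in all and at most 16, crops included, and the job is handed in when it is done.

Besides the shell and the picture viewer there is one more tool, called after "Call:" as name(argument=value, ...) on one line, values as JSON. move_arm: Moves the arm, as the interface text tells. Shifts and turns lie within -1 to 1; 1 stands for 800 mm of shift or pi rad of turn. Its arguments: {"type":"object","properties":{"jaw":{"type":"array","items":{"type":"number"}},"dp":{"type":"array","items":{"type":"array","items":{"type":"number","minimum":-1,"maximum":1}}},"rotation":{"type":"array","items":{"type":"array","items":{"type":"number","minimum":-1,"maximum":1}}},"squeeze":{"type":"number"}},"required":["jaw","dp","rotation"]}

```bash
ls; mkdir -p pics; cat > h.py <<'E'
import numpy as np, cv2
from workcell import bot, grab_frame, calibration, workorder
def ray(name,u,v,z,cal=None):
    c=cal or calibration(name);K=np.array(c["camera_matrix"]);T=np.array(c["T"])
    d=T[:3,:3]@np.linalg.inv(K)@np.array([u,v,1.]);o=T[:3,3]
    return (o+d*(z-o[2])/d[2]).round(4)
def proj(name,p,cal=None):
    c=cal or calibration(name);K=np.array(c["camera_matrix"]);T=np.array(c["T"])
    q=K@(T[:3,:3].T@(np.array(p)-T[:3,3]));return (q[:2]/q[2]).round(1)
E
python3 - <<'E'
from h import *
s=bot.observe();print({k:np.round(v,3).tolist() for k,v in s.items()})
for n in("scene","side","wrist"):
    cv2.imwrite(f"pics/{n}0.png",grab_frame(n));c=calibration(n);print(n,np.round(c["camera_matrix"],1).tolist(),np.round(c["T"],3).tolist())
a=cv2.imread("pics/scene0.png");cv2.imwrite("pics/scene0b.png",cv2.resize(a,(800,600),interpolation=2))
a=cv2.imread("pics/side0.png");cv2.imwrite("pics/side0b.png",cv2.resize(a,(800,600),interpolation=2))
E
```

```text
pics
{'clock': 0.0, 'qpos': [-1.2, 0.522, -0.036, 1.6, 0.021, 1.021, -0.113], 'qd': [0.0, 0.0, -0.001, 0.0, -0.002, -0.002, 0.001], 'joint_efforts': [-0.001, -92.707, 1.98, -36.993, 0.018, 0.008, -0.0], 'position': [0.267, 0.565, 0.231], 'tool_rot': [-3.14, 0.0, 2.701], 'force': [0.228, 0.314, -0.197], 'moment': [-0.025, -0.029, 0.057], 'grip_width': 0.086}
scene [[468.3, 0.0, 253.5], [0.0, 468.3, 189.8], [0.0, 0.0, 1.0]] [[-0.913, -0.291, 0.284, 0.113], [-0.406, 0.684, -0.605, 1.182], [-0.018, -0.668, -0.744, 1.225], [0.0, 0.0, 0.0, 1.0]]
side [[491.4, 0.0, 253.9], [0.0, 491.4, 193.3], [0.0, 0.0, 1.0]] [[-0.842, -0.324, 0.431, -0.087], [-0.54, 0.501, -0.677, 1.283], [0.003, -0.803, -0.597, 1.017], [0.0, 0.0, 0.0, 1.0]]
wrist [[312.7, 0.0, 252.3], [0.0, 312.7, 187.5], [0.0, 0.0, 1.0]] [[0.426, 0.873, 0.236, 0.207], [0.905, -0.411, -0.113, 0.593], [-0.001, 0.262, -0.965, 0.373], [0.0, 0.0, 0.0, 1.0]]
```

View pics/scene0b.png

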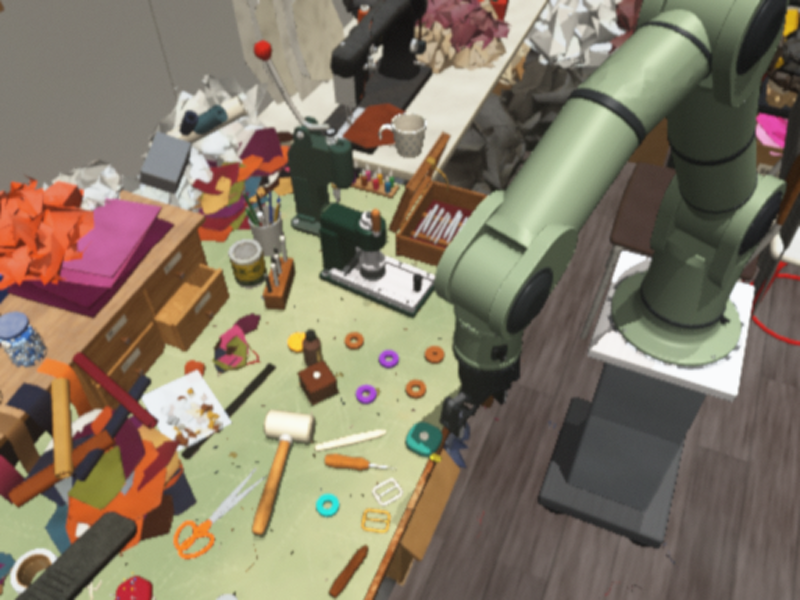

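View pics/side0b.png

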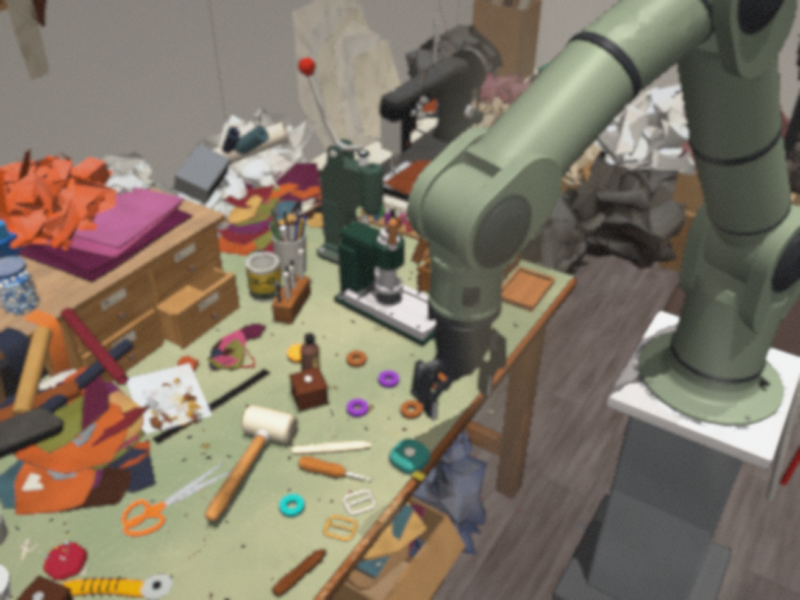

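Pictures so far (2). Scene view (800x600): press at (350,250), crank grip ~(375,218), slide knob ~(417,283), brown washers at (354,340), (434,353), (415,388). The bottle is at (311,345), the weight at (318,383) and the tape at (424,437). The tray shows in the side view at (527,288).
The look-alikes are purple rings at (388,358) and (366,394) and a turquoise ring at (327,505). The arm may be hiding something.

```bash
python3 - <<'E'
from h import *
for n,zz in(("scene",.006),("side",.006)):
    a=cv2.imread(f"pics/{n}0.png");h=cv2.cvtColor(a,cv2.COLOR_BGR2HSV)
    m=cv2.inRange(h,(5,130,90),(16,255,230))
    N,_,st,ce=cv2.connectedComponentsWithStats(m)
    for i in range(1,N):
        if 25<st[i,4]<900 :
            p=ray(n,*ce[i],zz)
            if .25<p[0]<1 and -.6<p[1]<.7: print(n,st[i].tolist(),ce[i].round(1),p)
s=1.5625
for nm,u,v,z in(("knob",417,276,.08),("grip",375,214,.254),("weight",318,372,.054),("tape",424,437,.025)): print(nm,ray("scene",u/s,v/s,z))
for nm,u,v,z in(("tray",527,288,.016),("grip",394,224,.254),("knob",437,312,.07),("baseL",338,300,.01),("bottle",310,337,.095)): print(nm,ray("side",u/s,v/s,z))
print("bottle",ray("scene",311/s,333/s,.095))
for p in((0.4,-.5,0),(.4,.5,0),(.9,.5,0),(.9,-.5,0)):print(p,proj("scene",p)*s,proj("side",p)*s)
E
```

```text
scene [221, 66, 37, 29, 589] [238.4  80.2] [ 0.9066 -0.3803  0.006 ]
scene [274, 86, 13, 19, 95] [280.5  94.2] [ 0.6967 -0.3573  0.006 ]
scene [226, 113, 19, 11, 105] [235.5 118. ] [ 0.8061 -0.1388  0.006 ]
scene [238, 134, 5, 14, 54] [240.1 139.7] [ 0.7331 -0.0277  0.006 ]
scene [169, 165, 18, 30, 248] [178.  180.5] [0.846  0.2556 0.006 ]
scene [221, 213, 12, 10, 89] [226.2 217.5] [0.6124 0.3394 0.006 ]
scene [272, 222, 12, 10, 102] [277.7 226.4] [0.4413 0.3066 0.006 ]
scene [118, 231, 13, 8, 74] [123.6 234.4] [0.8881 0.5332 0.006 ]
scene [192, 231, 23, 20, 260] [202.6 240.9] [0.6397 0.4549 0.006 ]
scene [260, 243, 12, 12, 98] [265.5 248.4] [0.4437 0.4021 0.006 ]
scene [113, 278, 7, 6, 27] [115.4 280.9] [0.8109 0.688  0.006 ]
scene [208, 291, 28, 10, 198] [221.2 295.3] [0.498  0.6051 0.006 ]
side [249, 103, 25, 21, 226] [260.5 113.1] [ 0.9409 -0.3806  0.006 ]
side [249, 140, 7, 15, 71] [251.8 145.4] [ 0.8235 -0.1276  0.006 ]
side [265, 153, 10, 32, 178] [270.6 169.2] [ 0.6734 -0.0234  0.006 ]
side [322, 173, 32, 24, 465] [336.4 184.2] [ 0.4285 -0.068   0.006 ]
side [175, 177, 22, 29
[... 509 characters left out ...]
92, 28, 13, 216] [205.2 298.4] [0.4997 0.6041 0.006 ]
side [255, 306, 12, 13, 65] [261.  312.3] [0.3491 0.5632 0.006 ]
side [236, 335, 7, 11, 29] [239.1 340. ] [0.3486 0.6655 0.006 ]
knob [0.5338 0.1786 0.08  ]
grip [0.6128 0.2073 0.254 ]
weight [0.6214 0.4728 0.054 ]
tape [0.3796 0.5096 0.025 ]
tray [ 0.4205 -0.0558  0.016 ]
grip [0.606  0.2076 0.254 ]
knob [0.5113 0.1928 0.07  ]
baseL [0.7546 0.2046 0.01  ]
bottle [0.6584 0.4199 0.095 ]
bottle [0.6617 0.4185 0.095 ]
(0.4, -0.5, 0) [557.96875 145.     ] [605.    213.125]
(0.4, 0.5, 0) [415.9375 436.25  ] [402.1875  453.90625]
(0.9, 0.5, 0) [198.125   354.53125] [194.6875  353.28125]
(0.9, -0.5, 0) [392.03125 105.46875] [440.625   166.09375]
```

Call:
move_arm(jaw=[0, 0, 0, 0, 0, 0, 0, 0, 0, 0], dp=[[-0.051, -0.026, -0.021], [-0.051, -0.026, -0.021], [-0.051, -0.026, -0.021], [-0.051, -0.026, -0.021], [-0.051, -0.026, -0.021], [-0.051, -0.026, -0.021], [-0.051, -0.026, -0.021], [-0.051, -0.026, -0.021], [-0.051, -0.026, -0.021], [-0.051, -0.026, -0.021]], rotation=[[0, 0, 0], [0, 0, 0], [0, 0, 0], [0, 0, 0], [0, 0, 0], [0, 0, 0], [0, 0, 0], [0, 0, 0], [0, 0, 0], [0, 0, 0]], squeeze=40)

```text
clock: 1.4
position: [0.5476, 0.2017, 0.3998]
tool_rot: [-3.142, -0.0, 2.701]
force: [0.5, -0.3, -0.1]
grip_width: 0.0856
```

```bash
python3 - <<'E'
from h import *
s=bot.observe();print({k:np.round(s[k],3).tolist() for k in("clock","qpos","position","tool_rot")})
c=calibration("wrist");w=grab_frame("wrist");np.save("w1.npy",c["T"])
cv2.imwrite("pics/w1.png",w);cv2.imwrite("pics/w1b.png",cv2.resize(w,(800,600),interpolation=2))
for n in("scene","side"):cv2.imwrite(f"pics/{n}1.png",grab_frame(n))
E
```

```text
{'clock': 1.4, 'qpos': [-0.546, 0.329, 0.127, 1.474, -0.042, 1.342, 0.714], 'position': [0.548, 0.202, 0.4], 'tool_rot': [-3.142, -0.0, 2.701]}
```

View pics/w1b.png

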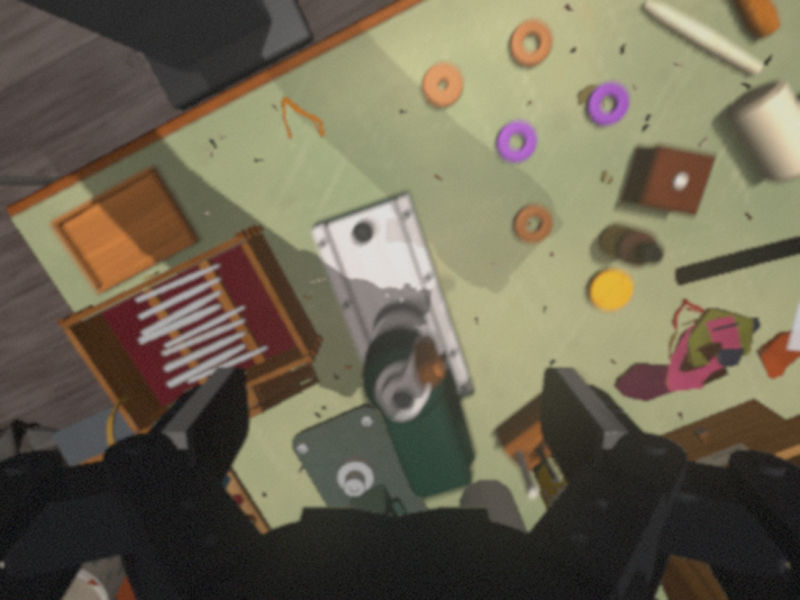

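Picture 3 (wrist): knob (363,232), crank handle (430,360), boss nut (402,400), tray (125,230). Three brown washers at (442,85), (531,43) and (532,223); two purple rings at (517,142) and (607,104) are look-alikes. I'll check the holes in one crop.

```bash
python3 - <<'E'
from h import *
T=np.load("w1.npy");c=dict(camera_matrix=calibration("wrist")["camera_matrix"],T=T);s=1.5625
a=cv2.imread("pics/w1.png")
R=lambda u,v,z:ray("",u/s,v/s,z,c)
for nm,u,v,z in(("knob",363,232,.08),("grip top",427,345,.254),("grip foot",430,378,.2),("nut",402,400,.2),("nut.185",402,400,.185),("tray c",127,230,.016),("weight",678,180,.054),("bottle",650,252,.095)):print(nm,R(u,v,z))
for u,v in((314,228),(408,195),(470,392)):print("base edge",R(u,v,.02))
for u,v in((54,222),(153,170),(199,240),(100,291)):print("tray corner",R(u,v,.016))
h=cv2.cvtColor(a,cv2.COLOR_BGR2HSV);m=cv2.inRange(h,(3,90,70),(18,255,255))
cr=[]
for u,v in((442,85),(531,43),(532,223)):
    x,y=int(u/s),int(v/s);x0,y0=x-22,max(y-22,0);sub=m[y0:y0+44,x0:x0+44]
    k,hi=cv2.findContours(sub,cv2.RETR_CCOMP,cv2.CHAIN_APPROX_NONE)
    i=max(range(len(k)),key=lambda i:cv2.contourArea(k[i]))
    hole=max([cv2.contourArea(k[j]) for j in range(len(k)) if hi[0][j][3]==i],default=0)
    (cx,cy),(A,B),_=cv2.fitEllipse(k[i]);print("washer",R((cx+x0)*s,(cy+y0)*s,.008),A,B,cv2.contourArea(k[i]),hole)
    cr.append(cv2.resize(a[y0:y0+40,x0:x0+44],(264,240),interpolation=2))
cv2.imwrite("pics/crop1.png",np.hstack(cr))
E
```

```text
knob [0.5343 0.1752 0.08  ]
grip top [0.598  0.2009 0.254 ]
grip foot [0.644  0.1865 0.2   ]
nut [0.6517 0.1594 0.2   ]
nut.185 [0.6589 0.1563 0.185 ]
tray c [ 0.4303 -0.0617  0.016 ]
weight [0.6221 0.4721 0.054 ]
bottle [0.6629 0.4095 0.095 ]
base edge [0.5142 0.1226 0.02  ]
base edge [0.5255 0.2281 0.02  ]
base edge [0.7624 0.1986 0.02  ]
tray corner [ 0.3897 -0.1279  0.016 ]
tray corner [ 0.389  -0.0023  0.016 ]
tray corner [0.4728 0.0029 0.016 ]
tray corner [ 0.475  -0.1268  0.016 ]
washer [0.4407 0.3055 0.008 ] 25.124595642089844 28.251018524169922 555.0 21.0
washer [0.4426 0.4008 0.008 ] 25.73504638671875 30.065462112426758 605.0 96.5
washer [0.6118 0.3382 0.008 ] 23.06667709350586 24.65468406677246 444.5 70.0
```

View pics/crop1.png

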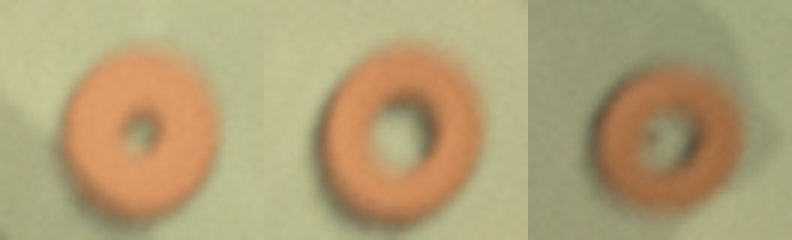

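Picture 4 (crops): the left washer (0.441,0.306) has a small hole, so it goes to the tray. The other two, (0.443,0.401) and (0.612,0.338), have large holes and go on the pin.

```bash
python3 - <<'E'
from h import *
T=np.load("w1.npy");c=dict(camera_matrix=calibration("wrist")["camera_matrix"],T=T);s=1.5625
print("grip",ray("scene",240.1,139.7,.232),ray("side",251.8,145.4,.232),ray("",430/s,360/s,.232,c),ray("",431/s,372/s,.254,c))
A=np.array([.650,.161])
for n in("scene","side"):
    print(n,"axis.2",proj(n,[*A,.2])*s)
    a=cv2.imread(f"pics/{n}1.png");h=cv2.cvtColor(a,cv2.COLOR_BGR2HSV)
    m=cv2.inRange(h,(4,110,80),(16,255,235));N,_,st,ce=cv2.connectedComponentsWithStats(m)
    for i in range(1,N):
        p=ray(n,*ce[i],.006)
        if 40<st[i,4]<160 and .3<p[0]<.95 and -.6<p[1]<.8:print(n,st[i].tolist(),p,ray(n,*ce[i],.232))
a=cv2.imread("pics/scene1.png");b=cv2.imread("pics/side1.png")
cv2.imwrite("pics/c2.png",np.hstack([cv2.resize(a[100:220,180:310],(390,360),interpolation=2),cv2.resize(b[100:220,190:320],(390,360),interpolation=2)]))
E
```

```text
grip [0.6183 0.1968 0.232 ] [0.6203 0.1875 0.232 ] [0.6172 0.196  0.232 ] [0.6159 0.1956 0.254 ]
scene axis.2 [369.21875 215.15625]
scene [273, 86, 14, 19, 104] [ 0.697  -0.3578  0.006 ] [ 0.5888 -0.0722  0.232 ]
scene [225, 113, 22, 12, 129] [ 0.8039 -0.1393  0.006 ] [0.6759 0.1057 0.232 ]
scene [238, 134, 5, 14, 52] [ 0.7332 -0.0246  0.006 ] [0.6183 0.1992 0.232 ]
scene [221, 213, 12, 10, 93] [0.6122 0.3394 0.006 ] [0.5197 0.4957 0.232 ]
scene [194, 217, 11, 8, 63] [0.6896 0.386  0.006 ] [0.5827 0.5337 0.232 ]
scene [272, 221, 12, 11, 108] [0.4416 0.3061 0.006 ] [0.3808 0.4686 0.232 ]
scene [118, 230, 13, 10, 86] [0.8872 0.5323 0.006 ] [0.7438 0.6529 0.232 ]
scene [260, 243, 13, 12, 103] [0.4433 0.4017 0.006 ] [0.3821 0.5465 0.232 ]
side axis.2 [388.28125 230.9375 ]
side [296, 113, 12, 10, 42] [ 0.7706 -0.4438  0.006 ] [ 0.5791 -0.0579  0.232 ]
side [248, 139, 19, 17, 157] [ 0.8088 -0.1313  0.006 ] [0.6087 0.1848 0.232 ]
side [319, 155, 14, 17, 70] [ 0.5254 -0.1775  0.006 ] [0.3886 0.1489 0.232 ]
side [349, 178, 20, 24, 103] [ 0.3484 -0.0883  0.006 ] [0.2512 0.2182 0.232 ]
side [222, 225, 12, 10, 96] [0.6122 0.3399 0.006 ] [0.456  0.5507 0.232 ]
side [114, 228, 13, 8, 54] [0.8888 0.5278 0.006 ] [0.6708 0.6966 0.232 ]
side [274, 238, 13, 11, 113] [0.4417 0.3063 0.006 ] [0.3236 0.5246 0.232 ]
side [257, 256, 13, 12, 114] [0.4436 0.4018 0.006 ] [0.3251 0.5988 0.232 ]
```

View pics/c2.png

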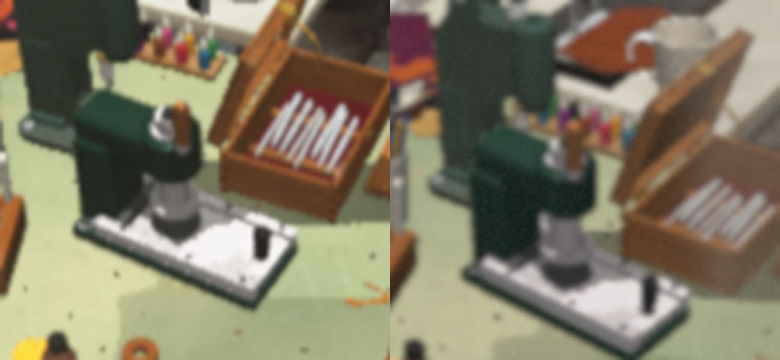

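Picture 5 (scene and side crops): handle at scene (240,140) and side (252,145), ram plate low over the bed, no further brown washers near the press. The three views put the grip at ≈(0.618,0.197). That is 48 mm from the axis (0.650,0.161), against 45 mm given. Now going above it.

Call:
move_arm(jaw=[0, 0, 0, 0, 0, 0, 0], dp=[[0, 0, 0], [0, 0, 0], [0, 0, 0], [-0.044, -0.003, 0.035], [-0.044, -0.003, 0.035], [0, 0, 0.04], [0, 0, 0]], rotation=[[0, 0, -0.0467], [0, 0, -0.0467], [0, 0, -0.0467], [0, 0, 0], [0, 0, 0], [0, 0, 0], [0, 0, 0]])

```text
clock: 2.42
position: [0.6159, 0.1987, 0.3088]
tool_rot: [-3.14, -0.005, -3.141]
force: [-0.1, 1.1, 0.8]
grip_width: 0.0854
```

```bash
python3 - <<'E'
from h import *
s=bot.observe();print({k:np.round(s[k],3).tolist() for k in("clock","qpos","position","tool_rot")})
c=calibration("wrist");a=grab_frame("wrist");cv2.imwrite("pics/w2.png",a);S=1.5625
for z in (.05,.056,.066,.076,.082):
    t=np.linspace(0,6.28,60);q=np.array([proj("scene",[.65+.03*np.cos(i),.161+.03*np.sin(i),z]) for i in t]);j=q[:,1].argmax();print(z,q[j],"expect ~239,177")
for z in(.15,.2,.25,.3):print("arbor head",ray("scene",350/S,150/S,z))
h=cv2.cvtColor(a,cv2.COLOR_BGR2HSV);m=cv2.inRange(h,(4,90,60),(16,255,235));N,_,st,ce=cv2.connectedComponentsWithStats(m)
print(proj("wrist",[.618,.197,.254]),proj("wrist",[.618,.197,.232]))
for i in range(1,N):
    if st[i,4]>80:print(st[i].tolist(),ray("",*ce[i],.24,c))
g=cv2.imread("pics/scene1.png")[130:200,200:300]
cv2.imwrite("pics/c3.png",np.hstack([cv2.resize(a,(480,360)),cv2.resize(cv2.resize(g,(320,224),interpolation=2),(320,360))]))
E
```

```text
{'clock': 2.425, 'qpos': [-0.439, 0.498, 0.055, 1.438, -0.029, 1.211, 1.191], 'position': [0.616, 0.199, 0.309], 'tool_rot': [-3.14, -0.005, -3.141]}
0.05 [237.5 176. ] expect ~239,177
0.056 [237.4 174.8] expect ~239,177
0.066 [237.3 172.8] expect ~239,177
0.076 [236.2 170.7] expect ~239,177
0.082 [237.1 169.5] expect ~239,177
arbor head [ 0.82   -0.0832  0.15  ]
arbor head [ 0.7871 -0.0243  0.2   ]
arbor head [0.7542 0.0346 0.25  ]
arbor head [0.7214 0.0935 0.3   ]
[249.4 206.8] [249.7 197.3]
[0, 0, 162, 191, 13033] [0.5466 0.0837 0.24  ]
[322, 0, 33, 33, 836] [0.4978 0.2511 0.24  ]
[396, 0, 34, 34, 791] [0.4983 0.2965 0.24  ]
[11, 59, 64, 3, 89] [0.5232 0.0655 0.24  ]
[36, 68, 14, 8, 101] [0.5305 0.0645 0.24  ]
[91, 70, 13, 7, 82] [0.5314 0.0993 0.24  ]
[92, 81, 16, 27, 296] [0.5445 0.0996 0.24  ]
[38, 82, 14, 7, 84] [0.5386 0.0643 0.24  ]
[97, 122, 15, 25, 258] [0.5702 0.0997 0.24  ]
[431, 130, 66, 61, 2020] [0.5873 0.3428 0.24  ]
[338, 134, 30, 29, 568] [0.5789 0.2667 0.24  ]
[237, 180, 26, 38, 670] [0.6164 0.1967 0.24  ]
[406, 182, 27, 27, 259] [0.6092 0.3144 0.24  ]
[16, 224, 43, 73, 1317] [0.663  0.0409 0.24  ]
[408, 248, 24, 18, 134] [0.6595 0.3235 0.24  ]
[260, 268, 83, 54, 2187] [0.6925 0.2353 0.24  ]
[418, 356, 49, 28, 871] [0.7653 0.3548 0.24  ]
```

View pics/c3.png

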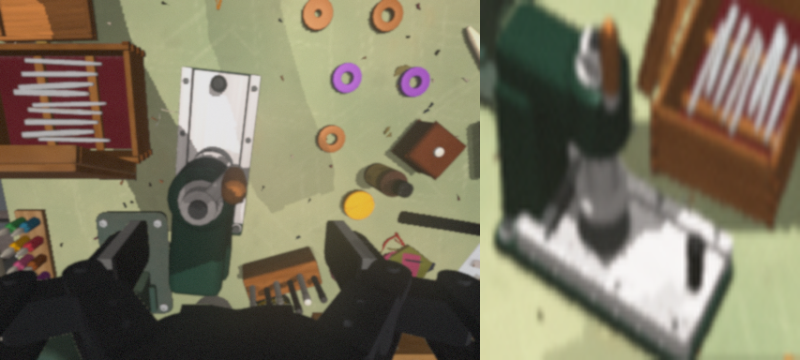

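Picture 6: the handle mask sits midway between the fingers, at (0.6164,0.1967) for z = 0.24, which agrees. The ram plate is low on the bed. Before circling, I'll triangulate how close the big arbor press head behind is.

```bash
cat >> h.py <<'E'
def tri(u1,v1,u2,v2,a="scene",b="side",ca=None,cb=None):
    ca=ca or calibration(a);cb=cb or calibration(b);P=[]
    for c in(ca,cb):
        T=np.linalg.inv(np.array(c["T"]));P.append(np.array(c["camera_matrix"])@T[:3])
    X=cv2.triangulatePoints(P[0],P[1],np.array([[u1],[v1]],float),np.array([[u2],[v2]],float));return (X[:3]/X[3]).ravel().round(3)
E
python3 - <<'E'
from h import *
print(tri(225.7,118.3,245,133.3))
S=1.5625
# 800px images: head front bottom / top right corners
print(tri(354/S,183/S,381/S,205/S),tri(354/S,150/S,382/S,168/S),tri(263/S,50/S,307/S,66/S))
s=512/480
print(ray("wrist",100*s,212*s,.02),ray("wrist",145*s,212*s,.02))
E
```

```text
[0.743 0.047 0.168]
[0.731 0.067 0.19 ] [0.725 0.069 0.282] [0.945 0.025 0.443]
[ 0.7271 -0.0175  0.02  ] [0.7271 0.0538 0.02  ]
```

Arbor head starts at x≈0.73, y<0.07, so the crank circle clears it. Descend and grip.

Call:
move_arm(jaw=[0, 0, 0, 255, 255, 255, 255, 255, 255], dp=[[-0.001, -0.002, 0.04], [0, 0, 0.04], [0, 0, 0.036], [0, 0, 0], [0, 0, 0], [0, 0, 0], [0, 0, 0], [0, 0, 0], [0, 0, 0]], rotation=[[0, 0, 0], [0, 0, 0], [0, 0, 0], [0, 0, 0], [0, 0, 0], [0, 0, 0], [0, 0, 0], [0, 0, 0], [0, 0, 0]], squeeze=40)

```text
clock: 3.6
position: [0.6188, 0.1966, 0.22]
tool_rot: [3.141, 0.002, 3.141]
force: [-2.0, -1.3, 9.2]
grip_width: 0.019
```

Call:
move_arm(jaw=[255, 255, 255, 255], dp=[[0.0179, -0.0299, 0], [-0.0031, -0.0346, 0], [-0.023, -0.0263, 0], [0, 0, 0]], rotation=[[0, 0, 0], [0, 0, 0], [0, 0, 0], [0, 0, 0]])

```text
clock: 4.1
position: [0.6268, 0.1239, 0.22]
tool_rot: [3.14, 0.004, 3.14]
force: [4.2, 3.2, 7.4]
grip_width: 0.0191
```

Call:
move_arm(jaw=[255, 255, 255, 255, 255, 255, 255, 255, 255, 255], dp=[[-0.0339, -0.0076, 0], [-0.0319, 0.0136, 0], [-0.0179, 0.0299, 0], [0.0031, 0.0346, 0], [0.023, 0.0263, 0], [0.0339, 0.0076, 0], [0.0319, -0.0136, 0], [0.0179, -0.0299, 0], [-0.0031, -0.0346, 0], [-0.023, -0.0263, 0]], rotation=[[0, 0, 0], [0, 0, 0], [0, 0, 0], [0, 0, 0], [0, 0, 0], [0, 0, 0], [0, 0, 0], [0, 0, 0], [0, 0, 0], [0, 0, 0]])

```text
clock: 5.35
position: [0.6247, 0.1244, 0.2202]
tool_rot: [3.14, 0.002, -3.142]
force: [10.4, 24.4, -1.8]
grip_width: 0.019
```

```bash
python3 - <<'E'
from h import *
s=bot.observe();print({k:np.round(s[k],4).tolist() for k in("clock","qpos","position","force","grip_width")})
a=grab_frame("scene");cv2.imwrite("pics/scene2.png",a);b=grab_frame("side");cv2.imwrite("pics/side2.png",b)
cv2.imwrite("pics/c4.png",np.hstack([cv2.resize(x[130:200,200:300],(400,280),interpolation=2) for x in(a,b)]))
E
```

```text
{'clock': 5.35, 'qpos': [-0.327, 0.5519, 0.0577, 1.5828, -0.0375, 1.0059, 1.3131], 'position': [0.6247, 0.1244, 0.2202], 'force': [10.4039, 24.3584, -1.7951], 'grip_width': 0.019}
```

View pics/c4.png

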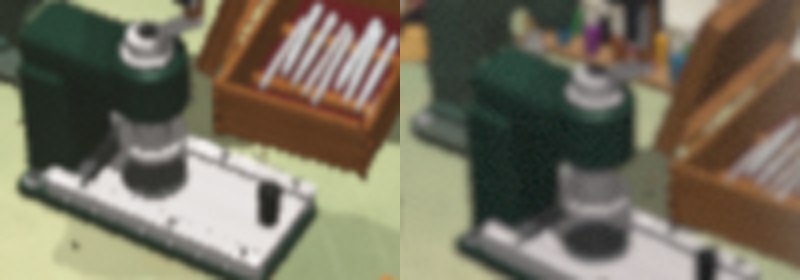

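Picture 7: the ram's light rim has risen. Its lower edge at scene (239,170) gives z≈0.077, matching crank ≈ +7.4 rad. Carry on about 1.5 turns.

Call:
move_arm(jaw=[255, 255, 255, 255, 255, 255, 255, 255, 255, 255], dp=[[-0.0339, -0.0076, 0], [-0.0319, 0.0136, 0], [-0.0179, 0.0299, 0], [0.0031, 0.0346, 0], [0.023, 0.0263, 0], [0.0339, 0.0076, 0], [0.0319, -0.0136, 0], [0.0179, -0.0299, 0], [-0.0031, -0.0346, 0], [-0.023, -0.0263, 0]], rotation=[[0, 0, 0], [0, 0, 0], [0, 0, 0], [0, 0, 0], [0, 0, 0], [0, 0, 0], [0, 0, 0], [0, 0, 0], [0, 0, 0], [0, 0, 0]])

```text
clock: 6.7
position: [0.6247, 0.1244, 0.2201]
tool_rot: [3.14, 0.002, -3.141]
force: [11.8, 23.5, -2.9]
grip_width: 0.0192
```

Call:
move_arm(jaw=[255, 255, 255, 255, 255, 255, 255, 255], dp=[[-0.0339, -0.0076, 0], [-0.0319, 0.0136, 0], [-0.0179, 0.0299, 0], [0.0031, 0.0346, 0], [0.023, 0.0263, 0], [0.0339, 0.0076, 0], [0, 0, 0], [0, 0, 0]], rotation=[[0, 0, 0], [0, 0, 0], [0, 0, 0], [0, 0, 0], [0, 0, 0], [0, 0, 0], [0, 0, 0], [0, 0, 0]])

```text
clock: 7.7
position: [0.6439, 0.2079, 0.22]
tool_rot: [3.141, 0.001, 3.141]
force: [-3.4, 0.1, 9.7]
grip_width: 0.0192
```

Three handle positions fit the circle: axis = (0.6488, 0.1632), crank ≈ 17.5 rad, plate ≈ 0.094. Let go and go to the knob at ≈(0.535,0.177).

Call:
move_arm(jaw=[0, 0, 0, 0, 0, 0, 0, 0, 0], dp=[[0, 0, 0], [0, 0, 0], [0, 0, 0], [0, 0, 0], [0, 0, -0.05], [0, 0, -0.05], [0.0455, -0.013, 0], [0.0455, -0.013, 0], [0.0455, -0.013, 0]], rotation=[[0, 0, 0], [0, 0, 0], [0, 0, 0], [0, 0, 0], [0, 0, 0], [0, 0, 0], [0, 0, 0], [0, 0, 0], [0, 0, 0]])

```text
clock: 8.82
position: [0.5332, 0.1759, 0.2985]
tool_rot: [3.142, 0.0, 3.141]
force: [-0.5, 0.1, 0.3]
grip_width: 0.0852
```

```bash
python3 - <<'E'
from h import *
s=bot.observe();print({k:np.round(s[k],4).tolist() for k in("clock","qpos","position","grip_width")})
c=calibration("wrist");b=grab_frame("wrist");cv2.imwrite("pics/w3.png",b)
a=grab_frame("scene");cv2.imwrite("pics/scene3.png",a)
print(proj("wrist",[.5346,.1766,.08],c),proj("scene",[.6488,.1632,.084]),proj("scene",[.6488,.1632,.0938]))
cv2.imwrite("pics/c5.png",np.hstack([cv2.resize(a[130:200,200:300],(400,300),interpolation=2),cv2.resize(b,(400,300))]))
E
```

```text
{'clock': 8.825, 'qpos': [-0.4713, 0.3539, 0.063, 1.6906, -0.0245, 1.0977, 1.169], 'position': [0.5332, 0.1759, 0.2985], 'grip_width': 0.0852}
[252.8 162.4] [237.9 163.4] [237.8 161.4]
```

View pics/c5.png

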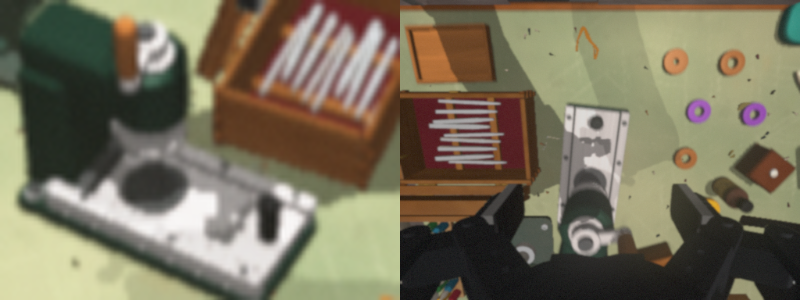

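```bash
python3 - <<'E'
from h import *
a=cv2.imread("pics/scene3.png");b=grab_frame("side");cv2.imwrite("pics/side3.png",b)
for z in(.034,.074,.084,.0938):print(z,proj("scene",[.6488,.1632,z]),proj("side",[.6488,.1632,z]))
f=lambda x,u,v:cv2.resize(x[v-25:v+25,u-33:u+33],(396,300),interpolation=cv2.INTER_CUBIC)
cv2.imwrite("pics/c6.png",np.hstack([f(a,238,168),f(b,248,180)]))
E
```

```text
0.034 [238.5 173.5] [248.6 190.3]
0.074 [238.  165.5] [248.5 180.6]
0.084 [237.9 163.4] [248.5 178.1]
0.0938 [237.8 161.4] [248.5 175.7]
```

View pics/c6.png

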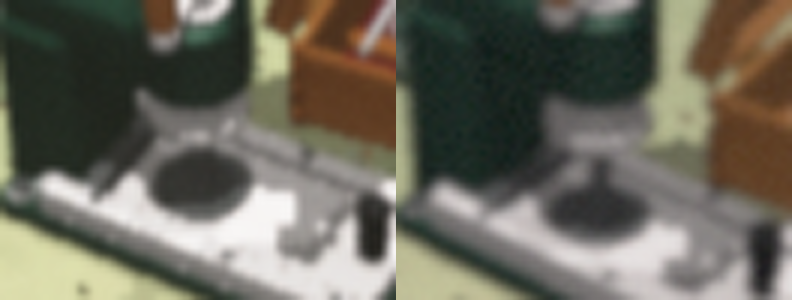

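Pictures 8–9: the plate rim sits well above the pin tip (side v≈178, i.e. z≈0.095–0.10). Pin tip is clear, knob is centred between the fingers. Pinch the knob.

Call:
move_arm(jaw=[0, 0, 0, 0, 0, 0, 255, 255, 255, 255], dp=[[-0.002, 0.001, 0.06], [0, 0, 0.06], [0, 0, 0.06], [0, 0, 0.06], [0, 0, 0.05], [0, 0, 0.02], [0, 0, 0], [0, 0, 0], [0, 0, 0], [0, 0, 0]], rotation=[[0, 0, 0], [0, 0, 0], [0, 0, 0], [0, 0, 0], [0, 0, 0], [0, 0, 0], [0, 0, 0], [0, 0, 0], [0, 0, 0], [0, 0, 0]], squeeze=40)

```text
clock: 10.22
position: [0.5367, 0.1758, 0.0518]
tool_rot: [-3.14, 0.001, 3.14]
force: [-4.5, -7.1, 11.1]
grip_width: 0.0194
```

Call:
move_arm(jaw=[255, 255, 255, 255, 255, 255, 255], dp=[[0.02, 0.0023, 0], [0.034, 0.004, 0], [0.034, 0.004, 0], [0.034, 0.004, 0], [0.034, 0.004, 0], [0, 0, 0], [0, 0, 0]], rotation=[[0, 0, 0], [0, 0, 0], [0, 0, 0], [0, 0, 0], [0, 0, 0], [0, 0, 0], [0, 0, 0]])

```text
clock: 11.1
position: [0.4109, 0.1893, 0.0516]
tool_rot: [-3.139, -0.001, 3.138]
force: [-4.7, -20.5, 28.5]
grip_width: 0.019
```

Call:
move_arm(jaw=[0, 0, 0, 0, 0, 0, 0, 0, 0, 0], dp=[[0, 0, 0], [0, 0, 0], [0, 0, 0], [0, 0, 0], [0, 0, -0.07], [0, 0, -0.07], [-0.01, 0.066, -0.01], [-0.01, 0.066, -0.01], [-0.01, 0.066, -0.01], [-0.01, 0.066, -0.01]], rotation=[[0, 0, 0], [0, 0, 0], [0, 0, 0], [0, 0, 0], [0, 0, 0], [0, 0, 0], [0, 0, 0], [0, 0, 0], [0, 0, 0], [0, 0, 0]])

```text
clock: 12.35
position: [0.4433, 0.4048, 0.1948]
tool_rot: [-3.142, 0.0, 3.141]
force: [0.7, -0.5, 0.4]
grip_width: 0.0852
```

```bash
cat > look.py <<'E'
from h import *
import sys
def washers(a,c,z=.012,amin=250):
    h=cv2.cvtColor(a,cv2.COLOR_BGR2HSV);m=cv2.inRange(h,(3,90,70),(17,255,255))
    k,hi=cv2.findContours(m,cv2.RETR_CCOMP,cv2.CHAIN_APPROX_NONE)
    for i in range(len(k)):
        if hi[0][i][3]==-1 and len(k[i])>20 and amin<cv2.contourArea(k[i])<6000:
            (cx,cy),(A,B),_=cv2.fitEllipse(k[i])
            if B/A<1.35 and abs(np.pi*A*B/4/cv2.contourArea(k[i])-1)<.12:
                hole=max([cv2.contourArea(k[j]) for j in range(len(k)) if hi[0][j][3]==i],default=0)
                print("washer px",round(cx),round(cy),"at z",z,ray("",cx,cy,z,c),"AB",round(A),round(B),"hole/outer",round(hole/cv2.contourArea(k[i]),3))
if __name__=="__main__":
    s=bot.observe();print({k:np.round(s[k],4).tolist() for k in("clock","position","force","grip_width")},"j7",round(s["qpos"][6],2))
    c=calibration("wrist");a=grab_frame("wrist");cv2.imwrite("pics/%s.png"%sys.argv[1],a)
    washers(a,c,float(sys.argv[2]))
E
python3 look.py w4 .01
```

```text
{'clock': 12.35, 'position': [0.4433, 0.4048, 0.1948], 'force': [0.6521, -0.4935, 0.4455], 'grip_width': 0.0852} j7 0.76
washer px 202 302 at z 0.01 [0.6091 0.3445 0.01  ] AB 32 33 hole/outer 0.108
washer px 254 165 at z 0.01 [0.4415 0.4064 0.01  ] AB 38 38 hole/outer 0.179
washer px 165 163 at z 0.01 [0.4393 0.3117 0.01  ] AB 37 39 hole/outer 0.035
```

```bash
python3 look.py w5 .01
```

```text
{'clock': 12.4, 'position': [0.4427, 0.4121, 0.1955], 'force': [-6.7371, 2.9856, -0.5845], 'grip_width': 0.0857} j7 0.76
washer px 192 301 at z 0.01 [0.6077 0.3409 0.01  ] AB 32 33 hole/outer 0.094
washer px 243 165 at z 0.01 [0.4405 0.4026 0.01  ] AB 38 38 hole/outer 0.187
washer px 153 163 at z 0.01 [0.4385 0.3079 0.01  ] AB 37 39 hole/outer 0.054
```

Call:
move_arm(jaw=[0, 0, 0, 0, 0, 0, 0], dp=[[0.001, -0.0125, 0.045], [0, 0, 0.055], [0, 0, 0.055], [0, 0, 0.05], [0, 0, 0.022], [0, 0, 0], [0, 0, 0]], rotation=[[0, 0, 0], [0, 0, 0], [0, 0, 0], [0, 0, 0], [0, 0, 0], [0, 0, 0], [0, 0, 0]])

```text
clock: 13.32
position: [0.4432, 0.3935, 0.0143]
tool_rot: [3.14, 0.001, 3.141]
force: [0.0, 0.4, 0.5]
grip_width: 0.0853
```

```bash
python3 look.py w6 .01
```

```text
{'clock': 13.325, 'position': [0.4432, 0.3935, 0.0143], 'force': [0.0226, 0.421, 0.4789], 'grip_width': 0.0853} j7 0.78
washer px 271 232 at z 0.01 [0.4401 0.4029 0.01  ] AB 78 80 hole/outer 0.18
washer px 81 230 at z 0.01 [0.439  0.3072 0.01  ] AB 72 84 hole/outer 0.058
```

Call:
move_arm(jaw=[0, 0, 255, 255, 255, 255, 255], dp=[[0.003, 0.0113, 0.006], [0, 0, 0.007], [0, 0, 0], [0, 0, 0], [0, 0, 0], [0, 0, 0], [0, 0, 0]], rotation=[[0, 0, 0], [0, 0, 0], [0, 0, 0], [0, 0, 0], [0, 0, 0], [0, 0, 0], [0, 0, 0]], squeeze=35)

```text
clock: 14.25
position: [0.4403, 0.4019, 0.0029]
tool_rot: [3.142, 0.0, 3.141]
force: [-2.0, -0.5, 6.9]
grip_width: 0.04
```

```bash
python3 look.py w7 .012; python3 -c "
import cv2;cv2.imwrite('pics/c7.png',cv2.imread('pics/w7.png')[130:384,130:382])"
```

```text
{'clock': 14.25, 'position': [0.4403, 0.4019, 0.0029], 'force': [-1.9507, -0.4867, 6.8976], 'grip_width': 0.04} j7 0.77
washer px 252 246 at z 0.012 [0.439  0.4021 0.012 ] AB 84 85 hole/outer 0.178
washer px 52 245 at z 0.012 [0.438  0.3086 0.012 ] AB 76 91 hole/outer 0.053
```

View pics/c7.png

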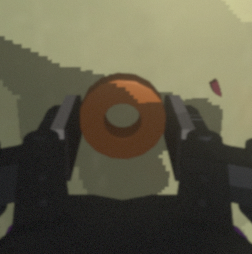

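Picture 10: washer is between the pads (hole in view, width 40 mm). Lift and go beside the pin to measure its tip.

Call:
move_arm(jaw=[255, 255, 255, 255, 255, 255, 255, 255, 255], dp=[[0, 0, -0.05], [0, 0, -0.06], [0, 0, -0.06], [-0.0265, -0.047, 0], [-0.0265, -0.047, 0], [-0.0265, -0.047, 0], [-0.0265, -0.047, 0], [0, 0, 0], [0, 0, 0]], rotation=[[0, 0, 0], [0, 0, 0], [0, 0, 0], [0, 0, 0], [0, 0, 0], [0, 0, 0], [0, 0, 0], [0, 0, 0], [0, 0, 0]])

```text
clock: 15.42
position: [0.5247, 0.2519, 0.1385]
tool_rot: [3.141, -0.0, 3.141]
force: [0.2, -0.0, -0.2]
grip_width: 0.0397
```

```bash
python3 look.py w8 .15; python3 - <<'E'
from h import *
import numpy as np
print("pin tip px",proj("wrist",[.525,.177,.084]),"foot",proj("wrist",[.525,.177,.034]),"knob",proj("wrist",[.411,.19,.08]), "tcp",proj("wrist",bot.observe()["position"]))
cv2.imwrite("pics/w8b.png",cv2.imread("pics/w8.png"))
E
```

```text
{'clock': 15.425, 'position': [0.5247, 0.2519, 0.1385], 'force': [0.1525, -0.0451, -0.2416], 'grip_width': 0.0397} j7 1.05
washer px 253 246 at z 0.15 [0.522  0.2522 0.15  ] AB 82 85 hole/outer 0.183
washer px 320 78 at z 0.15 [0.4491 0.279  0.15  ] AB 49 53 hole/outer 0.051
pin tip px [138.5 206.6] foot [159.9 187. ] knob [144.8  18.1] tcp [252.  240.9]
```

View pics/w8b.png

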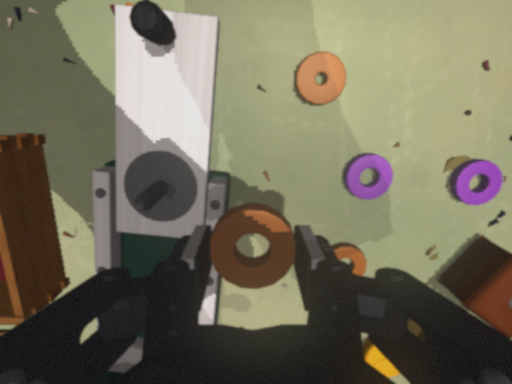

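Picture 11: pin shows from (161,187) at the foot to (139,205) at the tip, within about 1 px of the prediction (160,187)/(138.5,206.6). Pin ≈ (0.525,0.177) confirmed, washer centred at px (253,246).

Call:
move_arm(jaw=[255, 255, 255, 255, 255, 255, 255, 255, 255, 255], dp=[[-0.001, -0.0468, 0], [-0.0009, -0.0468, 0], [0, 0, 0], [0, 0, 0], [0, 0, 0.025], [0, 0, 0.025], [0, 0, 0.02], [0, 0, 0.02], [0, 0, 0], [0, 0, 0]], rotation=[[0, 0, 0], [0, 0, 0], [0, 0, 0], [0, 0, 0], [0, 0, 0], [0, 0, 0], [0, 0, 0], [0, 0, 0], [0, 0, 0], [0, 0, 0]])

```text
clock: 16.73
position: [0.5263, 0.1769, 0.0667]
tool_rot: [3.142, -0.0, 3.141]
force: [-1.9, 1.2, -1.9]
grip_width: 0.0401
```

Call:
move_arm(jaw=[255, 255, 0, 0, 0, 0, 0, 0], dp=[[0, 0, 0.025], [0, 0, 0], [0, 0, 0], [0, 0, 0], [0, 0, 0], [0, 0, 0], [0, 0, -0.07], [0, 0, -0.07]], rotation=[[0, 0, 0], [0, 0, 0], [0, 0, 0], [0, 0, 0], [0, 0, 0], [0, 0, 0], [0, 0, 0], [0, 0, 0]])

```text
clock: 17.73
position: [0.526, 0.1765, 0.1597]
tool_rot: [-3.141, -0.001, 3.141]
force: [-0.3, -0.3, -0.4]
grip_width: 0.0855
```

Call:
move_arm(jaw=[0, 0, 0, 0, 0, 0, 0], dp=[[0, 0.067, -0.01], [0, 0.067, -0.01], [-0.035, 0.067, 0], [-0.035, 0, 0], [-0.035, 0, 0], [0, 0, 0], [0, 0, 0]], rotation=[[0, 0, 0], [0, 0, 0], [0, 0, 0], [0, 0, 0], [0, 0, 0], [0, 0, 0], [0, 0, 0]])

```text
clock: 18.6
position: [0.6099, 0.3375, 0.1743]
tool_rot: [-3.141, -0.001, 3.141]
force: [0.3, 0.4, 0.4]
grip_width: 0.0854
```

```bash
python3 look.py w9 .01; python3 - <<'E'
from h import *
a=grab_frame("scene");cv2.imwrite("pics/scene4.png",a)
p=proj("scene",[.525,.177,.046]).astype(int);print(p)
from look import washers
washers(a,calibration("scene"),.006,60)
print("on pin");washers(a,calibration("scene"),.046,60)
E
```

```text
{'clock': 18.6, 'position': [0.6099, 0.3375, 0.1743], 'force': [0.3135, 0.4049, 0.4162], 'grip_width': 0.0854} j7 1.01
washer px 255 170 at z 0.01 [0.6092 0.3403 0.01  ] AB 39 41 hole/outer 0.167
washer px 406 191 at z 0.01 [0.6307 0.494  0.01  ] AB 71 82 hole/outer 0.06
[269 183]
washer px 123 345 at z 0.006 [0.6746 0.8443 0.006 ] AB 23 27 hole/outer 0.23
washer px 278 226 at z 0.006 [0.4415 0.3067 0.006 ] AB 11 12 hole/outer 0.0
washer px 226 217 at z 0.006 [0.613  0.3383 0.006 ] AB 11 11 hole/outer 0.093
washer px 318 154 at z 0.006 [ 0.4302 -0.066   0.006 ] AB 26 31 hole/outer 0.0
washer px 25 147 at z 0.006 [1.4828 0.3343 0.006 ] AB 58 73 hole/outer 0.0
washer px 168 31 at z 0.006 [ 1.4165 -0.6234  0.006 ] AB 11 13 hole/outer 0.602
washer px 473 5 at z 0.006 [ 0.0398 -1.4751  0.006 ] AB 12 15 hole/outer 0.016
on pin
washer px 123 345 at z 0.046 [0.6562 0.8553 0.046 ] AB 23 27 hole/outer 0.23
washer px 278 226 at z 0.046 [0.4308 0.3354 0.046 ] AB 11 12 hole/outer 0.0
washer px 226 217 at z 0.046 [0.5966 0.366  0.046 ] AB 11 11 hole/outer 0.093
washer px 318 154 at z 0.046 [ 0.4198 -0.0251  0.046 ] AB 26 31 hole/outer 0.0
washer px 25 147 at z 0.046 [1.4379 0.3622 0.046 ] AB 58 73 hole/outer 0.0
washer px 168 31 at z 0.046 [ 1.3738 -0.5641  0.046 ] AB 11 13 hole/outer 0.602
washer px 473 5 at z 0.046 [ 0.0423 -1.3879  0.046 ] AB 12 15 hole/outer 0.016
```

Call:
move_arm(jaw=[0, 0, 0, 0, 255, 255, 255, 255, 255], dp=[[0, 0.0025, 0.06], [0, 0, 0.06], [0, 0, 0.06], [0, 0, 0.034], [0, 0, 0], [0, 0, 0], [0, 0, 0], [0, 0, 0], [0, 0, 0]], rotation=[[0, 0, 0], [0, 0, 0], [0, 0, 0], [0, 0, 0], [0, 0, 0], [0, 0, 0], [0, 0, 0], [0, 0, 0], [0, 0, 0]])

```text
clock: 19.82
position: [0.6113, 0.34, 0.0056]
tool_rot: [3.14, 0.002, 3.141]
force: [-3.1, -1.5, 7.8]
grip_width: 0.0392
```

```bash
python3 look.py w10 .015
```

```text
{'clock': 19.825, 'position': [0.6113, 0.34, 0.0056], 'force': [-3.0757, -1.5126, 7.757], 'grip_width': 0.0392} j7 1.01
washer px 252 240 at z 0.015 [0.6063 0.3402 0.015 ] AB 83 84 hole/outer 0.156
```

Call:
move_arm(jaw=[255, 255, 255, 255, 255, 255, 255, 255, 255], dp=[[0, 0, -0.04], [0, 0, -0.065], [0, 0, -0.065], [0.05, 0, 0], [0.05, 0, 0], [0, -0.055, 0], [0, -0.055, 0], [0, 0, 0], [0, 0, 0]], rotation=[[0, 0, 0], [0, 0, 0], [0, 0, 0], [0, 0, 0], [0, 0, 0], [0, 0, 0], [0, 0, 0], [0, 0, 0], [0, 0, 0]])

```text
clock: 21.0
position: [0.5308, 0.2522, 0.1404]
tool_rot: [3.14, 0.001, 3.141]
force: [0.2, 0.9, 0.1]
grip_width: 0.0399
```

```bash
python3 look.py w11 .147; python3 - <<'E'
from h import *
print("pin tip px",proj("wrist",[.525,.177,.084]),"foot",proj("wrist",[.525,.177,.034]),"w",proj("wrist",[.525,.177,.046]))
a=cv2.imread("pics/w11.png")
cv2.imwrite("pics/w11b.png",cv2.resize(a[110:300,80:320],(720,570)))
E
```

```text
{'clock': 21.0, 'position': [0.5308, 0.2522, 0.1404], 'force': [0.2075, 0.8898, 0.073], 'grip_width': 0.0399} j7 1.06
washer px 253 239 at z 0.147 [0.527  0.2525 0.147 ] AB 81 83 hole/outer 0.182
washer px 320 70 at z 0.147 [0.4518 0.2798 0.147 ] AB 49 53 hole/outer 0.048
pin tip px [138.1 197. ] foot [159.6 179.2] w [155.2 182.8]
```

View pics/w11b.png

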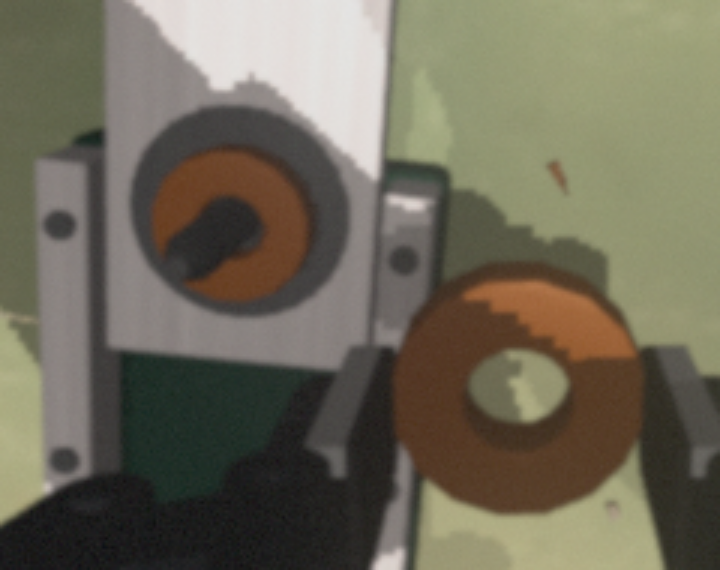

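Picture 12: the first washer lies flat on the bed round the pin. Pin tip at (140,197) as predicted, second washer held at (253,239).

Call:
move_arm(jaw=[255, 255, 255, 255, 255, 255, 255, 255, 255, 255], dp=[[0.0015, -0.047, 0], [0.0015, -0.047, 0], [0, 0, 0], [0, 0, 0], [0, 0, 0.025], [0, 0, 0.025], [0, 0, 0.02], [0, 0, 0.02], [0, 0, 0], [0, 0, 0]], rotation=[[0, 0, 0], [0, 0, 0], [0, 0, 0], [0, 0, 0], [0, 0, 0], [0, 0, 0], [0, 0, 0], [0, 0, 0], [0, 0, 0], [0, 0, 0]])

```text
clock: 22.3
position: [0.5282, 0.1765, 0.0677]
tool_rot: [3.141, 0.0, 3.141]
force: [1.2, 0.3, 0.3]
grip_width: 0.0394
```

Call:
move_arm(jaw=[255, 255, 0, 0, 0, 0, 0, 0], dp=[[0, 0, 0.008], [0, 0, 0], [0, 0, 0], [0, 0, 0], [0, 0, 0], [0, 0, 0], [0, 0, -0.065], [0, 0, -0.065]], rotation=[[0, 0, 0], [0, 0, 0], [0, 0, 0], [0, 0, 0], [0, 0, 0], [0, 0, 0], [0, 0, 0], [0, 0, 0]])

```text
clock: 23.3
position: [0.5276, 0.1762, 0.1659]
tool_rot: [-3.141, -0.001, 3.141]
force: [0.2, 0.5, 0.5]
grip_width: 0.0852
```

Call:
move_arm(jaw=[0, 0, 0, 0, 0, 0], dp=[[0.028, 0.054, 0], [0.04, 0.054, 0], [0.04, 0.054, 0], [0, 0, 0], [0, 0, 0], [0, 0, 0]], rotation=[[0, 0, 0], [0, 0, 0], [0, 0, 0], [0, 0, 0], [0, 0, 0], [0, 0, 0]])

```text
clock: 24.05
position: [0.4424, 0.3049, 0.1649]
tool_rot: [-3.141, 0.0, 3.139]
force: [0.5, -0.2, -0.3]
grip_width: 0.0852
```

```bash
python3 look.py w12 .01;python3 - <<'E'
from h import *
for n in("scene","side"):cv2.imwrite(f"pics/{n}5.png",grab_frame(n))
a=cv2.imread("pics/scene5.png");b=cv2.imread("pics/side5.png")
f=lambda x,n:(lambda p:cv2.resize(x[p[1]-25:p[1]+25,p[0]-33:p[0]+33],(396,300),interpolation=cv2.INTER_CUBIC))(proj(n,[.525,.177,.05]).astype(int))
w=cv2.imread("pics/w12.png");cv2.imwrite("pics/c8.png",np.hstack([f(a,"scene"),cv2.resize(w,(400,300))]))
E
```

```text
{'clock': 24.05, 'position': [0.4424, 0.3049, 0.1649], 'force': [0.543, -0.1841, -0.3495], 'grip_width': 0.0852} j7 0.88
washer px 255 169 at z 0.01 [0.4389 0.308  0.01  ] AB 41 42 hole/outer 0.05
```

View pics/c8.png

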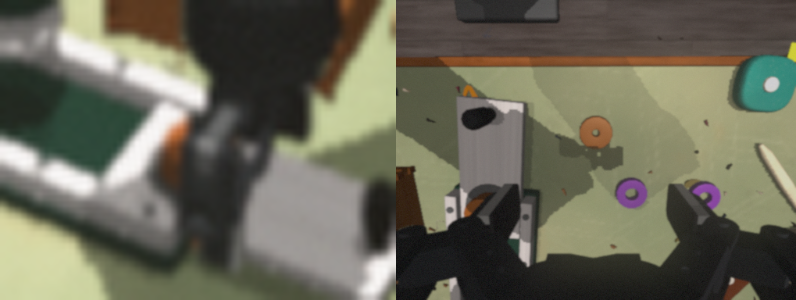

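Picture 13: small-hole washer ahead of the fingers at (596,132); the stack is hidden by the finger for now. Grasp the washer.

Call:
move_arm(jaw=[0, 0, 0, 0, 255, 255, 255, 255, 255], dp=[[0.0035, 0.0025, 0.06], [0, 0, 0.06], [0, 0, 0.06], [0, 0, 0.021], [0, 0, 0], [0, 0, 0], [0, 0, 0], [0, 0, 0], [0, 0, 0]], rotation=[[0, 0, 0], [0, 0, 0], [0, 0, 0], [0, 0, 0], [0, 0, 0], [0, 0, 0], [0, 0, 0], [0, 0, 0], [0, 0, 0]])

```text
clock: 25.32
position: [0.4397, 0.3086, 0.0059]
tool_rot: [3.14, 0.002, 3.141]
force: [-2.0, -1.8, 12.7]
grip_width: 0.0396
```

Call:
move_arm(jaw=[255, 255, 255, 255, 255, 255, 255, 255, 255, 255], dp=[[0, 0, -0.04], [0, 0, -0.065], [0, 0, -0.065], [0, -0.065, 0], [0, -0.065, 0], [0, -0.065, 0], [0.006, -0.065, 0], [0.006, -0.065, 0], [0, -0.065, 0], [0, 0, 0]], rotation=[[0, 0, 0], [0, 0, 0], [0, 0, 0], [0, 0, 0], [0, 0, 0], [0, 0, 0], [0, 0, 0], [0, 0, 0], [0, 0, 0], [0, 0, 0]])

```text
clock: 26.58
position: [0.4291, -0.0076, 0.1413]
tool_rot: [-3.141, 0.002, 3.135]
force: [-0.2, 1.0, -0.6]
grip_width: 0.0391
```

```bash
python3 look.py w13 .147; python3 - <<'E'
from h import *
a=cv2.imread("pics/w13.png");b=grab_frame("scene");cv2.imwrite("pics/scene6.png",b)
p=proj("scene",[.525,.177,.05]).astype(int)
cv2.imwrite("pics/c9.png",np.hstack([cv2.resize(b[p[1]-25:p[1]+25,p[0]-25:p[0]+25],(360,360),interpolation=2),cv2.resize(a,(440,360))]))
E
```

```text
{'clock': 26.575, 'position': [0.4291, -0.0076, 0.1413], 'force': [-0.2299, 1.0033, -0.5665], 'grip_width': 0.0391} j7 1.48
```

View pics/c9.png

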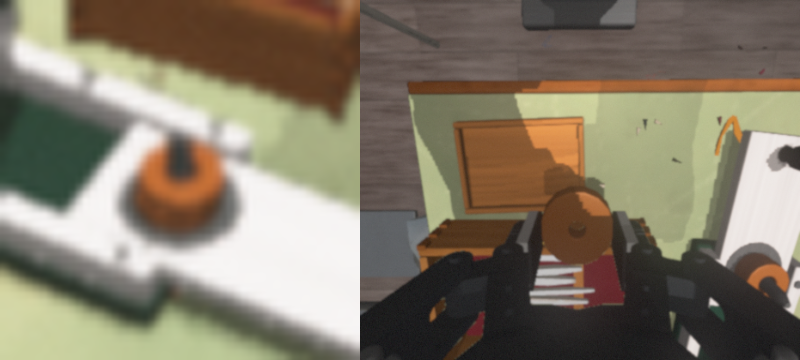

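Picture 14: two washers sit flat on the pin. The held small-hole washer is beside the tray, which matches (0.43,-0.062). Lower it in.

Call:
move_arm(jaw=[255, 255, 255, 255, 255, 255, 255, 110, 110, 110], dp=[[0.002, -0.035, 0], [0.002, -0.033, 0], [0, 0, 0], [0, 0, 0.055], [0, 0, 0.055], [0, 0, 0.045], [0, 0, 0], [0, 0, 0], [0, 0, 0], [0, 0, 0]], rotation=[[0, 0, 0], [0, 0, 0], [0, 0, 0], [0, 0, 0], [0, 0, 0], [0, 0, 0], [0, 0, 0], [0, 0, 0], [0, 0, 0], [0, 0, 0]])

```text
clock: 27.92
position: [0.4264, -0.0583, 0.0171]
tool_rot: [3.142, 0.002, 3.141]
force: [0.4, -0.5, -0.5]
grip_width: 0.0486
```

```bash
python3 look.py w14 .018
```

```text
{'clock': 27.925, 'position': [0.4264, -0.0583, 0.0171], 'force': [0.378, -0.4894, -0.5137], 'grip_width': 0.0486} j7 1.63
```

Call:
move_arm(jaw=[110, 110, 0, 0, 0, 0, 0, 0, 0, 0], dp=[[0, 0, -0.05], [0, 0, -0.06], [0, 0, -0.06], [0.004, 0.062, 0], [0.004, 0.062, 0], [0.004, 0.062, 0], [0.004, 0.062, 0], [0.003, 0.062, 0], [0, 0, 0], [0, 0, 0]], rotation=[[0, 0, 0], [0, 0, 0], [0, 0, 0], [0, 0, 0], [0, 0, 0], [0, 0, 0], [0, 0, 0], [0, 0, 0], [0, 0, 0], [0, 0, 0]])

```text
clock: 29.22
position: [0.4107, 0.1892, 0.1523]
tool_rot: [-3.141, 0.0, 3.141]
force: [0.3, -0.2, 0.2]
grip_width: 0.0856
```

```bash
python3 look.py w15 .058; python3 - <<'E'
from h import *
b=grab_frame("scene");s=grab_frame("side");w=cv2.imread("pics/w15.png");cv2.imwrite("pics/scene7.png",b);cv2.imwrite("pics/side7.png",s)
f=lambda x,n,q:(lambda p:cv2.resize(x[max(p[1]-30,0):p[1]+30,p[0]-30:p[0]+30],(250,300),interpolation=2))(proj(n,q).astype(int))
print(proj("wrist",[.411,.19,.08]))
cv2.imwrite("pics/c10.png",np.hstack([f(s,"side",[.43,-.06,.01]),f(b,"scene",[.43,-.06,.01]),cv2.resize(w,(290,300))]))
E
```

```text
{'clock': 29.225, 'position': [0.4107, 0.1892, 0.1523], 'force': [0.3319, -0.2417, 0.2269], 'grip_width': 0.0856} j7 1.02
[254.1 198.1]
```

View pics/c10.png

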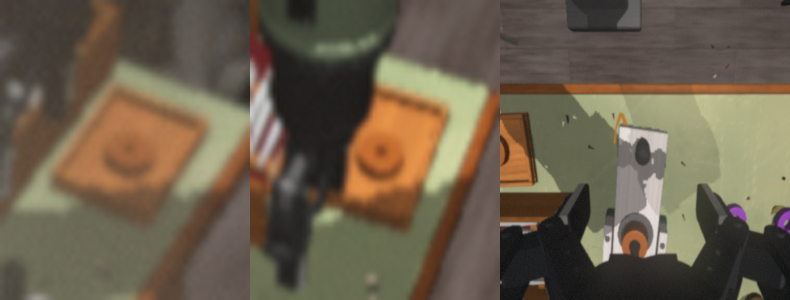

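Picture 15: the small-hole washer lies in the tray; knob centred between the fingers. Pinch it and push home.

Call:
move_arm(jaw=[0, 0, 0, 255, 255, 255, 255], dp=[[0, 0, 0.05], [0, 0, 0.05], [0, 0, 0.025], [0, 0, 0], [0, 0, 0], [0, 0, 0], [0, 0, 0]], rotation=[[0, 0, 0], [0, 0, 0], [0, 0, 0], [0, 0, 0], [0, 0, 0], [0, 0, 0], [0, 0, 0]])

```text
clock: 30.25
position: [0.4111, 0.1889, 0.053]
tool_rot: [-3.141, 0.001, 3.14]
force: [-0.9, -4.8, 16.3]
grip_width: 0.0192
```

Call:
move_arm(jaw=[255, 255, 255, 255, 255, 255, 255, 255, 255], dp=[[-0.02, -0.002, 0], [-0.025, -0.003, 0], [-0.025, -0.003, 0], [-0.025, -0.003, 0], [-0.025, -0.003, 0], [-0.025, -0.003, 0], [-0.0125, -0.001, 0], [0, 0, 0], [0, 0, 0]], rotation=[[0, 0, 0], [0, 0, 0], [0, 0, 0], [0, 0, 0], [0, 0, 0], [0, 0, 0], [0, 0, 0], [0, 0, 0], [0, 0, 0]])

```text
clock: 31.38
position: [0.5341, 0.1757, 0.0523]
tool_rot: [-3.141, -0.005, -3.141]
force: [-17.9, 3.8, 12.0]
grip_width: 0.0195
```

Call:
move_arm(jaw=[255, 255, 255, 255], dp=[[-0.004, 0.0005, 0], [-0.004, 0.0005, 0], [0, 0, 0], [0, 0, 0]], rotation=[[0, 0, 0], [0, 0, 0], [0, 0, 0], [0, 0, 0]])

```text
clock: 31.88
position: [0.5366, 0.1757, 0.0514]
tool_rot: [-3.139, -0.012, -3.141]
force: [-37.8, -0.7, 20.5]
grip_width: 0.0195
```

Call:
move_arm(jaw=[0, 0, 0, 0, 0, 0, 0, 0, 0, 0], dp=[[0.004, 0, 0], [0.004, 0, 0], [0, 0, 0], [0, 0, 0], [0, 0, -0.06], [0, 0, -0.065], [0, 0, -0.065], [0, 0, -0.065], [0, 0, -0.065], [0, 0, 0]], rotation=[[0, 0, 0], [0, 0, 0], [0, 0, 0], [0, 0, 0], [0, 0, 0], [0, 0, 0], [0, 0, 0], [0, 0, 0], [0, 0, 0], [0, 0, 0]])

```text
clock: 33.12
position: [0.5382, 0.1763, 0.312]
tool_rot: [3.139, 0.006, 3.141]
force: [0.8, -0.4, -1.7]
grip_width: 0.0852
```

Call:
move_arm(jaw=[0, 0, 0, 0, 0, 0], dp=[[-0.045, 0.014, 0], [-0.045, 0.013, 0], [-0.045, 0.013, 0], [0, 0, 0], [0, 0, 0], [0, 0, 0]], rotation=[[0, 0, 0], [0, 0, 0], [0, 0, 0], [0, 0, 0], [0, 0, 0], [0, 0, 0]])

```text
clock: 33.88
position: [0.6442, 0.2076, 0.3083]
tool_rot: [3.142, -0.0, 3.141]
force: [-0.2, 0.3, 1.0]
grip_width: 0.0857
```

```bash
python3 - <<'E'
from h import *
s=bot.observe();print({k:np.round(s[k],4).tolist() for k in("clock","position","tool_rot","force","grip_width")})
c=calibration("wrist");a=grab_frame("wrist");cv2.imwrite("pics/w16.png",a);h=cv2.cvtColor(a,cv2.COLOR_BGR2HSV);m=cv2.inRange(h,(4,90,60),(16,255,235));N,_,st,ce=cv2.connectedComponentsWithStats(m)
print("expect",proj("wrist",[.6439,.2079,.24],c),"knob exp",proj("wrist",[.535,.1765,.08],c))
for i in range(1,N):
    p=ray("",*ce[i],.24,c)
    if st[i,4]>150 and np.hypot(p[0]-.644,p[1]-.208)<.05:print(st[i].tolist(),ce[i],p)
d=cv2.inRange(h,(0,0,0),(180,255,50));N,_,st,ce=cv2.connectedComponentsWithStats(d)
for i in range(1,N):
    if 60<st[i,4]<2500:print("dark",st[i].tolist(),ce[i].round(),ray("",*ce[i],.07,c))
E
```

```text
{'clock': 33.875, 'position': [0.6442, 0.2076, 0.3083], 'tool_rot': [3.1416, -0.0001, 3.1408], 'force': [-0.1614, 0.3335, 0.9776], 'grip_width': 0.0857}
expect [252.6 199.2] knob exp [224.2  62.4]
[239, 175, 27, 38, 746] [252.79892761 194.59517426] [0.6405 0.2081 0.24  ]
dark [0, 27, 80, 8, 347] [37. 30.] [ 0.4998 -0.0308  0.07  ]
dark [488, 219, 24, 13, 177] [502. 225.] [0.7324 0.5327 0.07  ]
```

Handle is still where left (mask (253,195)). Grip and crank clockwise.

Call:
move_arm(jaw=[0, 0, 0, 255, 255, 255, 255, 255], dp=[[0, 0, 0.04], [0, 0, 0.04], [0, 0, 0.034], [0, 0, 0], [0, 0, 0], [0, 0, 0], [0, 0, 0], [0, 0, 0]], rotation=[[0, 0, 0], [0, 0, 0], [0, 0, 0], [0, 0, 0], [0, 0, 0], [0, 0, 0], [0, 0, 0], [0, 0, 0]], squeeze=60)

```text
clock: 34.92
position: [0.6452, 0.208, 0.2182]
tool_rot: [3.141, 0.002, 3.141]
force: [-1.4, -0.6, 8.2]
grip_width: 0.0186
```

Call:
move_arm(jaw=[255, 255, 255, 255, 255, 255, 255, 255, 255, 255], dp=[[-0.0339, -0.0076, 0], [-0.023, -0.0263, 0], [-0.0031, -0.0346, 0], [0.0179, -0.0299, 0], [0.0319, -0.0136, 0], [0.0339, 0.0076, 0], [0.023, 0.0263, 0], [0.0031, 0.0346, 0], [-0.0179, 0.0299, 0], [-0.0319, 0.0136, 0]], rotation=[[0, 0, 0], [0, 0, 0], [0, 0, 0], [0, 0, 0], [0, 0, 0], [0, 0, 0], [0, 0, 0], [0, 0, 0], [0, 0, 0], [0, 0, 0]])

```text
clock: 36.17
position: [0.645, 0.2085, 0.2182]
tool_rot: [-3.141, 0.001, -3.141]
force: [-2.2, -21.7, 11.6]
grip_width: 0.0186
```

Call:
move_arm(jaw=[255, 255, 255, 255, 255, 255, 255, 255, 255, 255], dp=[[-0.0339, -0.0076, 0], [-0.023, -0.0263, 0], [-0.0031, -0.0346, 0], [0.0179, -0.0299, 0], [0.0319, -0.0136, 0], [0.0339, 0.0076, 0], [0.023, 0.0263, 0], [0.0031, 0.0346, 0], [-0.0179, 0.0299, 0], [-0.0319, 0.0136, 0]], rotation=[[0, 0, 0], [0, 0, 0], [0, 0, 0], [0, 0, 0], [0, 0, 0], [0, 0, 0], [0, 0, 0], [0, 0, 0], [0, 0, 0], [0, 0, 0]])

```text
clock: 37.42
position: [0.645, 0.2086, 0.2182]
tool_rot: [-3.141, 0.001, -3.141]
force: [-2.6, -21.6, 11.5]
grip_width: 0.0183
```

Call:
move_arm(jaw=[255, 255, 255, 255, 255, 255, 255, 255, 255, 255], dp=[[-0.0339, -0.0076, 0], [-0.023, -0.0263, 0], [-0.0031, -0.0346, 0], [0.0179, -0.0299, 0], [0.0319, -0.0136, 0], [0.0339, 0.0076, 0], [0.023, 0.0263, 0], [0.0031, 0.0346, 0], [-0.0179, 0.0299, 0], [-0.0319, 0.0136, 0]], rotation=[[0, 0, 0], [0, 0, 0], [0, 0, 0], [0, 0, 0], [0, 0, 0], [0, 0, 0], [0, 0, 0], [0, 0, 0], [0, 0, 0], [0, 0, 0]])

```text
clock: 38.67
position: [0.645, 0.2085, 0.2182]
tool_rot: [-3.141, 0.001, -3.141]
force: [-1.6, -21.3, 11.0]
grip_width: 0.0183
```

Call:
move_arm(jaw=[255, 255, 255, 255, 255, 255], dp=[[-0.0339, -0.0076, 0], [-0.023, -0.0263, 0], [-0.0031, -0.0346, 0], [0.0179, -0.0299, 0], [0, 0, 0], [0, 0, 0]], rotation=[[0, 0, 0], [0, 0, 0], [0, 0, 0], [0, 0, 0], [0, 0, 0], [0, 0, 0]])

```text
clock: 39.42
position: [0.6787, 0.1285, 0.2183]
tool_rot: [-3.142, 0.001, 3.14]
force: [-1.9, -2.4, 7.6]
grip_width: 0.0187
```

Call:
move_arm(jaw=[255, 255, 255, 255], dp=[[0.0319, -0.0136, 0], [0.0339, 0.0076, 0], [0, 0, 0], [0, 0, 0]], rotation=[[0, 0, 0], [0, 0, 0], [0, 0, 0], [0, 0, 0]])

```text
clock: 39.92
position: [0.6267, 0.1248, 0.2182]
tool_rot: [3.141, 0.002, 3.141]
force: [0.0, 2.9, 11.4]
grip_width: 0.0183
```

Call:
move_arm(jaw=[255, 255, 255], dp=[[0.023, 0.0263, 0], [0, 0, 0], [0, 0, 0]], rotation=[[0, 0, 0], [0, 0, 0], [0, 0, 0]])

```text
clock: 40.3
position: [0.6095, 0.1439, 0.2182]
tool_rot: [-3.14, 0.004, 3.14]
force: [5.2, -5.0, 9.5]
grip_width: 0.0184
```

Call:
move_arm(jaw=[255, 255, 255], dp=[[0.0031, 0.0346, 0], [0, 0, 0], [0, 0, 0]], rotation=[[0, 0, 0], [0, 0, 0], [0, 0, 0]])

```text
clock: 40.67
position: [0.6057, 0.1697, 0.2181]
tool_rot: [-3.138, 0.0, 3.138]
force: [-7.5, -16.2, 19.3]
grip_width: 0.0184
```

Call:
move_arm(jaw=[255, 255, 255], dp=[[-0.0065, 0.0164, 0], [0, 0, 0], [0, 0, 0]], rotation=[[0, 0, 0], [0, 0, 0], [0, 0, 0]])

```text
clock: 41.05
position: [0.6098, 0.1829, 0.218]
tool_rot: [-3.138, -0.002, 3.138]
force: [-16.5, -16.2, 25.1]
grip_width: 0.0186
```

Tangential force is 22 N at the handle, so it's firmly clamped. Let go and back off.

Call:
move_arm(jaw=[0, 0, 0, 0, 0, 0, 0, 0, 0, 0], dp=[[0, 0, 0], [0, 0, 0], [0, 0, 0], [0, 0, 0], [0, 0, -0.05], [0, 0, -0.06], [0.04, 0.03, -0.04], [0.06, 0.03, -0.04], [0.06, 0.03, 0], [0, 0, 0]], rotation=[[0, 0, 0], [0, 0, 0], [0, 0, 0], [0, 0, 0], [0, 0, 0], [0, 0, 0], [0, 0, 0], [0, 0, 0], [0, 0, 0], [0, 0, 0]])

```text
clock: 42.3
position: [0.4799, 0.2602, 0.37]
tool_rot: [3.14, 0.001, -3.138]
force: [0.1, 0.0, -0.7]
grip_width: 0.0852
```

```bash
python3 - <<'E'
from h import *
s=bot.observe();print({k:np.round(s[k],4).tolist() for k in("clock","position","force","grip_width")})
b=grab_frame("scene");w=grab_frame("wrist");cv2.imwrite("pics/scene9.png",b);cv2.imwrite("pics/w17.png",w)
f=lambda x,n,q:(lambda p:cv2.resize(x[p[1]-35:p[1]+35,p[0]-35:p[0]+35],(300,300),interpolation=2))(proj(n,q).astype(int))
cv2.imwrite("pics/c11.png",np.hstack([f(b,"scene",[.6,.17,.08]),cv2.resize(w,(400,300)),]))
E
```

```text
{'clock': 42.3, 'position': [0.4799, 0.2602, 0.37], 'force': [0.0939, 0.0292, -0.7137], 'grip_width': 0.0852}
```

View pics/c11.png

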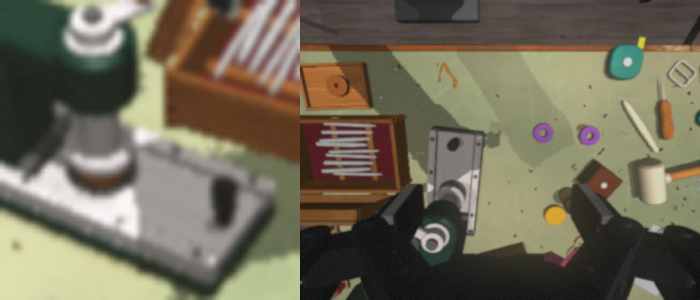

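Picture 16: plate bears on the stack, slide is home, the small-hole washer is in the tray, bystanders stand as before, and no brown washer is left over.

```bash
python3 -c "
from h import *
T=ray
c=calibration('wrist');print('weight',ray('',601/400*512-300/400*512,178/300*384,.054,c),'tape',ray('',(627-300)*1.28,62*1.28,.025,c))
print(workorder.job_done())"
```

```text
weight [0.6065 0.467  0.054 ] tape [0.3835 0.5031 0.025 ]
the job is handed in; nothing more can be done
None
```

The job is done and handed in at about 42 s on the robot's clock, well under the 208 s limit; no verdict came back.

- **Opening the press:** I cranked it open 2.9 turns, which put the plate at about z = 0.094, and checked in the pictures that it was clear of the pin before drawing the slide.
- **Washers:** I found three brown washers. The two with large holes slid right down onto the pin. The third had a visibly small hole, so I judged it by eye rather than trying it on the pin, and put it in the tray.
- **Clamping:** I pushed the slide home against its stop; the gripper read x = 0.5366, against 0.5367 at the start. I then cranked the ram down until the handle resisted with about 22 N, and let go.

**Last checks:** the final picture shows the plate resting on the stack, the slide home, the washer in the tray and no washer left over. The rough final measurements of the weight, (0.607, 0.467), and the tape measure, (0.384, 0.503), differ by up to 15 mm from the first ones, (0.622, 0.472) and (0.380, 0.510). I put this down to reading a coarse picture, because the arm went near neither. I compared the bottle's position only by eye, and did not measure how far the crank sprang back after I let go.

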